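# Show the sunset canvas to the lamp

### The arm

A 6-joint arm with a two-finger parallel gripper is mounted at the origin on the work surface. World frame = base frame: x ahead of the robot, y to its left, z up, the work surface at z = 0. Lengths are in m, angles in degrees, forces in N, time in s.
With the tool pointing down it reaches from about 0.25 to 0.8 m from the base axis. Payload 8.5 kg.
Tool frame: the origin (TCP) lies midway between the tips of the shut fingers; the grasp point (between the pads) lies robot.hold_point_z behind it (robot.hold_point_z is the distance from the TCP to the grasp point, in m); z points along the fingers, y is the line along which they close (so a half turn about z gives the same grasp; the last joint's range is limited). The gripper opens to 85 mm and grips with 20 to 120 N. Pads are 22 mm wide; open, the fingers measure 114 mm over their backs; the gripper's body (76 mm by 85 mm) begins 54 mm behind the grasp point. The pads swing forward as they close: fully open they stand 13 mm farther back than shut.
Start: joints at [-76.146, 13.648, -0.773, 75.585, 0, 90], TCP at [0.126, -0.51, 0.231] pointing down, gripper open.
Joint ranges: [-152.45, 152.45], [-59.26, 108.67], [-65.41, 83.53], [-104.44, 129.93], [-82.83, 76.93], [-180, 180]. Speed limits (degrees/s): [127.2, 127.2, 159.86, 180, 180, 180].

### API

Orientations are given as a 3x3 rotation matrix whose columns are the frame's x, y, z axes.
In Python, from workcell import robot, jaws, solver, monitor, read_camera gives the robot as it stands. Calls block until the motion is done:
- robot.movep(position, orientation): joint-space move of the TCP to a pose.
- robot.servo_line(position, v=0.15, attitude=None, guard=None): straight line of the TCP; attitude=None keeps the orientation; v is the mean speed in m/s. With guard (N) it stops when the force on the tool has changed by that much, and returns True; else False.
- robot.set_joints(angles): joint-space move.
- jaws.gripper_to(opening): finger opening in m; the grip force is fixed at half the most; returns when the fingers have stopped.
- robot.hold(seconds).
- solver.solve_ik(position, orientation): joint angles nearest the present ones, or None.
- monitor.get_obs(): the state.
- read_camera(name): name is "scene" or "top" or "wrist"; returns a dict with "image" (400x640x3 uint8, red, green, blue), "K" (3x3 intrinsics, pixels), "dist_coeffs" ([k1, k2, p1, p2, k3] as OpenCV has them; the pictures are not rectified), "R" (3x3) and "t" (3): a world point X has camera coordinates R X + t. Camera axes: x right, y down, z forward; pixel columns grow to the right and rows downward; lengths in m; the calibration is good to about 2 mm. A picture is of the moment at which its call begins. There is no depth.
A pose or a line that the arm cannot do raises robot.PlanningError and nothing moves.
- robot.sign_off(): hands the job in; it is judged then, once.
The state is a dict: "t": time; "joints": joint angles; "joint_vel": joint speeds; "joint_torque": joint torques, N m; "tcp_pos": TCP position; "ee_rot": TCP orientation; "wrist_force": force on the tool from outside, world axes, zero at the start; "wrist_torque": the same for the moment, N m; "gripper_width": finger opening in m; "grip_force": force on a finger pad.
Only numpy, scipy, OpenCV 4.12 (cv2) and the standard library are available. Lean on these libraries where they do the work, as an engineer would, in place of code of your own. Each camera call takes 0.05 s, during which the arm holds its last target. There are 200 camera calls.

### The job

Take the orange-edged sunset canvas from the drying rack: slide it along its slot until it is clear of the keeper bar, then lift it out. Carry it over the grey viewing mat and tip it back about 45 degrees, top edge still uppermost and level, so that its picture looks obliquely up at the lights. Finish still holding it there in the gripper, its lower edge at least 15 cm above the table and touching nothing else, and leave the other canvases and studio things where they are.

Things in the scene. Friction and masses are not known exactly. Their poses are not given: they have to be found in the camera images.
- sunset: Rigid mini canvas, 14 mm thick (x), 140 long (y), 100 tall (z), about 0.13 kg. Solid orange edges; a sunset with a dark boat on its +x face, pale patch on the -x face. Origin: centre of its underside, z up to the top edge. It starts upright on its long edge in any one of the rack's three slots, origin at rack y 32 to 44 mm, axes as the rack's, picture (+x) looking away from the robot.
- sunset_center (a point): Centre of the sunset canvas, 50 mm above its underside; axes as the canvas.
- rack: Fixed brown wooden drying rack, 232 (x) by 250 mm (y), yaw up to 0.35 rad either way. Origin: centre of its underside, z up. Three slots run along y, at x = -66, 0, +66 mm: 17 mm wide, floor 12 mm above the table, rails 8 mm thick, 62 mm high, so canvas tops stand at 112 mm. Slots are open at the -y end, closed at +y by a wall (y 120 to 128 mm, 62 high).
- rack_bar (a point): Centre of the underside of the rack's dark steel keeper bar, at rack y = 100 mm, 120 mm high. The bar crosses all slots from rack y 85 to 115 mm, is 12 mm thick, on posts at x = +-110 mm. It hangs 8 mm over the canvases' +y ends: slide a canvas towards rack -y until its origin is below rack y = 15 mm before lifting it.
- mat: Fixed flat viewing mat, 200 by 200 mm, 3 mm thick, mid-grey with a dark border. Origin: centre of its underside.
- lake: Stretched mini canvas, edges solid blue, a lake picture on +x, standing on its long edge in a slot of the rack. Same size, axes and origin as the sunset canvas. Leave it where it stands.
- meadow: Stretched mini canvas, edges solid green, a meadow picture on +x, standing on its long edge in a slot of the rack. Same size, axes and origin as the sunset canvas. Leave it where it stands.
- pink_bottle: Pink pump bottle of paint, 64 mm diameter, 183 mm tall, standing at the back. Origin: centre of its underside. Leave alone.
- teal_bottle: Teal pump bottle of paint, 64 mm diameter, 183 mm tall, to the robot's left. Origin: centre of its underside. Leave alone.
- brush_pot: Steel pot, 72 mm diameter, 100 mm tall, with brushes up to 195 mm height. Origin: centre of its underside. Leave alone.
- jar: Amber glass jar with black cap, 60 mm diameter, 70 mm tall. Origin: centre of its underside. Leave alone.
- palette_knife: Palette knife 200 mm long lying on the table at the back, less than 30 mm high. Leave alone.

How it is judged (in metres and radians):
On the way, in this order (a step that is already met when the one before it is completed fails the run):
1. the sunset canvas is slid clear of the keeper bar while still in its slot (y of sunset in the frame of rack below 0.0155 m and z of sunset in the frame of rack below 0.035 m), for 0.05 s.
2. the sunset canvas is lifted out of the rack in the gripper (height (world z) of sunset above 0.08 m and contact force between the fingers and sunset above 1 N and contact force between sunset and rack below 0.2 N), for 0.1 s.
At the end, for the whole second after the job is handed in: Sunset canvas held still in the fingers, touching nothing else; centre within 90 mm of the mat centre (horizontally), underside over 140 mm above the table; picture normal 32 to 58 degrees from straight up, top edge uppermost, long edges within 17 degrees of level (angle between sunset's own x axis and vertical between 0.55 and 1.02 rad and angle between sunset's own z axis and vertical below 1.1 rad and angle between sunset's own y axis and vertical between 1.27 and 1.87 rad and height (world z) of sunset above 0.14 m and horizontal distance between sunset_center and mat below 0.09 m and contact force between the fingers and sunset above 2 N and linear speed of sunset below 0.03 m/s and angular speed of sunset below 0.2 rad/s and contact force between sunset and rack below 0.2 N and contact force between sunset and mat below 0.2 N and contact force between sunset and lake below 0.2 N and contact force between sunset and meadow below 0.2 N and contact force between sunset and pink_bottle below 0.2 N and contact force between sunset and teal_bottle below 0.2 N and contact force between sunset and brush_pot below 0.2 N and contact force between sunset and jar below 0.2 N and contact force between sunset and palette_knife below 0.2 N); the arm keeps its last pose, push and grip.
It fails at once if another canvas is displaced by more than 25 mm (distance of any of lake, meadow from where it was at the start of the episode above 0.025 m).
It fails at once if another studio thing is displaced by more than 25 mm (distance of any of pink_bottle, teal_bottle, brush_pot, jar, palette_knife from where it was at the start of the episode above 0.025 m).
It also fails if it takes over 40 s, if anything falls off the work surface, if the arm or the gripper's body presses on something with over 40 N, if the wrist force passes 120 N, or if a joint passes its speed limit or range.

## Working session

There is one attempt and no reset: what is moved stays moved. The work goes in short steps, each a Python script; the robot and the scene stay as the last script left them, time stands still between calls to the robot, and variables do not carry over. Pictures are saved under pics/ and viewed, at most 10 in all, crops included, and the job is handed in when it is done.

```bash
mkdir -p pics; python3 - <<'E'
from workcell import robot,monitor,read_camera
import cv2,numpy as np,pickle
d={}
for n in ("top","scene"):
    c=read_camera(n); d[n]=c; cv2.imwrite(f"pics/{n}0.png",c["image"][:,:,::-1])
    print(n,c["K"],c["dist_coeffs"],-np.array(c["R"]).T@c["t"])
pickle.dump(d,open("cams.pkl","wb"))
print(robot.hold_point_z,monitor.get_obs()["t"])
E
```

```text
top [[409.27612503   0.         314.26551075]
 [  0.         409.27612503 201.77809754]
 [  0.           0.           1.        ]] [-0.07889213  0.          0.          0.          0.        ] [0.48147604 0.00390072 1.22983797]
scene [[427.74234261   0.         323.75485054]
 [  0.         427.74234261 194.61410687]
 [  0.           0.           1.        ]] [-0.10629252  0.          0.          0.          0.        ] [1.2980956  0.80009373 1.06663475]
0.0187 0.1
```

View pics/top0.png

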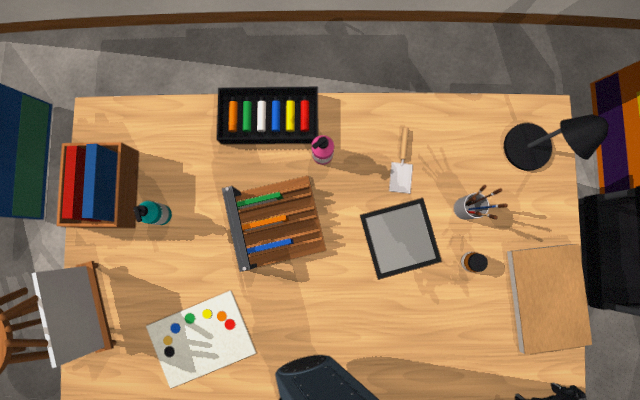

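View pics/scene0.png

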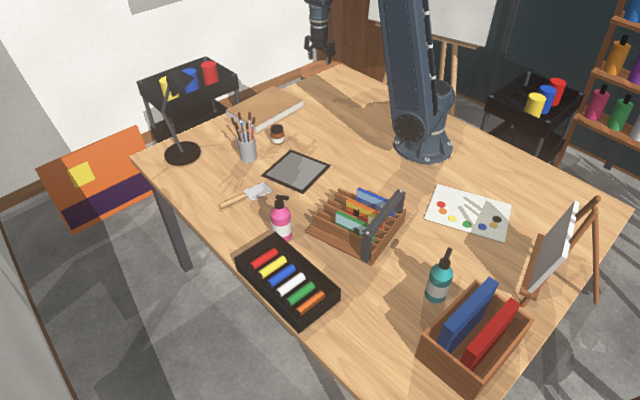

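The sunset canvas is in the middle slot, at about (265,222) in the top picture. The bar is at (235,228) and the mat at (400,238). I'll enlarge the rack.

```bash
python3 - <<'E'
import cv2
a=cv2.imread("pics/top0.png")[170:280,215:335]
cv2.imwrite("pics/crop.png",cv2.resize(a,None,fx=5,fy=5,interpolation=cv2.INTER_CUBIC))
E
```

```text
(no output)
```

View pics/crop.png

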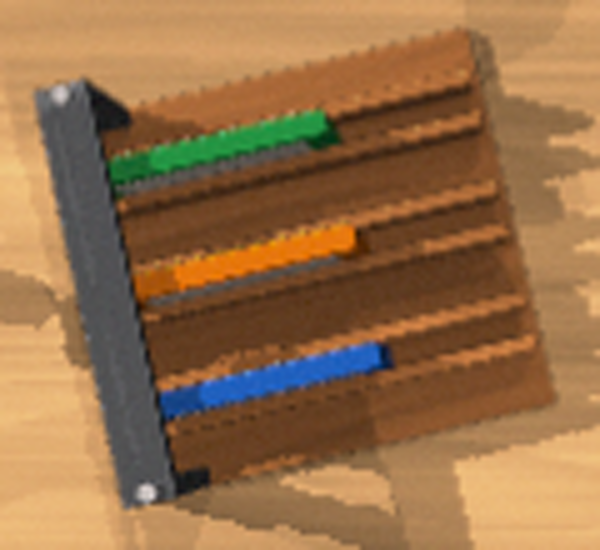

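The crop shows the orange top edge from the bar at (138,285) to its free end at (357,238). The bar corners are (37,92), (82,82), (177,492) and (125,507). I'll project these at their known heights.

```bash
cat > h.py <<'E'
import cv2,numpy as np,pickle
def ray(c,uv,z):
    p=cv2.undistortPoints(np.array(uv,float).reshape(-1,1,2),np.array(c["K"]),np.array(c["dist_coeffs"])).reshape(-1,2)
    R=np.array(c["R"]);C=-R.T@np.array(c["t"])
    d=np.c_[p,np.ones(len(p))]@R
    return C+d*((z-C[2])/d[:,2])[:,None]
E
python3 - <<'E'
from h import *
c=pickle.load(open("cams.pkl","rb"))["top"]
f=lambda L:215-.4+np.array(L)/5.*[1,1]+np.array([0,-45])
bar=ray(c,f([(37,92),(82,82),(177,492),(125,507)]),.132)
print("bar",bar.round(4),bar.mean(0)); 
e=bar[[0,1]].mean(0)-bar[[2,3]].mean(0); print("len",np.linalg.norm(e),"yaw",np.arctan2(e[1],e[0]))
im=c["image"];hsv=cv2.cvtColor(im,cv2.COLOR_RGB2HSV)
m=(hsv[...,0]>=10)&(hsv[...,0]<=20)&(hsv[...,1]>225)&(hsv[...,2]>120)
m[:200]=0;m[240:]=0;m[:,:238]=0;m[:,295:]=0
ys,xs=np.nonzero(m);P=ray(c,np.c_[xs,ys],.112)
mu=P[:,:2].mean(0);u,s,v=np.linalg.svd(P[:,:2]-mu);yx=v[0]*np.sign(v[0][1])
q=(P[:,:2]-mu)@yx;yaw=np.arctan2(-yx[0],yx[1])
print("orange n",len(xs),"yaw",yaw,"mu",mu,"ends",q.min(),q.max(),"free end",mu+yx*q.min(),"width",np.ptp((P[:,:2]-mu)@[yx[1],-yx[0]]))
for n,L in dict(green=[(110,170),(325,122)],orange=[(138,285),(357,238)],blue=[(162,403),(386,355)]).items():
    p=ray(c,f(L),.112);d=p[0]-p[1];print(n,p[:,:2].round(4),np.arctan2(-d[0],d[1]))
r=ray(c,f([(470,28),(553,402)]),.062);d=r[0]-r[1];print("rack -y end",r.round(4),np.linalg.norm(d),np.arctan2(d[1],d[0]))
# mat: interior grey
g=((hsv[...,1]<40)&(im[...,0]>100)).astype(np.uint8);g[:190]=0;g[290:]=0;g[:,:350]=0;g[:,450:]=0
cs=max(cv2.findContours(g,0,2)[0],key=cv2.contourArea);(ctr,sz,a)=cv2.minAreaRect(cs)
print("mat",ctr,sz,a,ray(c,[ctr],.003),ray(c,cv2.boxPoints((ctr,sz,a)),.003).round(3))
print("things",ray(c,[(321,146),(147,212),(475,205),(477,262)],.15).round(3))
E
```

```text
bar [[0.6358 0.2694 0.132 ]
 [0.6412 0.2447 0.132 ]
 [0.4202 0.1892 0.132 ]
 [0.4121 0.2171 0.132 ]] [0.52734468 0.23008957 0.132     ]
len 0.22873901143873368 yaw 0.2378650810916892
orange n 209 yaw 0.22764641209341643 mu [0.54483533 0.15518507] ends -0.059064395580617796 0.06271099303013286 free end [0.55816529 0.09764452] width 0.014657363700365762
green [[0.595  0.2324]
 [0.6215 0.1136]] 0.21936014148089855
orange [[0.5316 0.2157]
 [0.5574 0.0955]] 0.21169537735023358
blue [[0.4673 0.2015]
 [0.4936 0.0792]] 0.2120159925158734
rack -y end [[ 0.6824  0.0351  0.062 ]
 [ 0.4675 -0.0124  0.062 ]] 0.22004271530547698 0.21730278147012141
mat (400.11322021484375, 237.89625549316406) (57.55406951904297, 56.59254455566406) 74.05460357666016 [[ 0.50244796 -0.23739459  0.003     ]] [[ 0.562 -0.133  0.003]
 [ 0.609 -0.298  0.003]
 [ 0.443 -0.342  0.003]
 [ 0.398 -0.178  0.003]]
things [[ 0.747 -0.001  0.15 ]
 [ 0.569  0.469  0.15 ]
 [ 0.587 -0.412  0.15 ]
 [ 0.436 -0.412  0.15 ]]
```

Everything agrees: yaw about 0.22, rack origin along-slot coordinate 0.008–0.0096 by two routes, and canvas origin near rack y = 0.033. The mat centre is at (0.502,-0.237). Next I plan the IK and move to the pre-grasp.

```bash
cat >> h.py <<'E'
YAW=0.219
X=np.array([np.cos(YAW),np.sin(YAW),0]);Y=np.array([-np.sin(YAW),np.cos(YAW),0]);Z=np.array([0,0,1.])
# canvas centreline through mu; centre 70 mm in from the free end
G=np.array([0.5448,0.1552,0])+Y*(-0.060+0.070)   # above canvas centre
def tool(x,z,s):  # canvas axes x,z; s=+-1 tool y along s*x
    y=s*x; return np.c_[np.cross(y,-z),y,-z]
def final(psi,s,h=0.22,tilt=45,k=0.061):
    M=np.array([0.502,-0.237,0]);H=np.array([np.cos(psi),np.sin(psi),0]);t=np.radians(tilt)
    x=H*np.sin(t)+Z*np.cos(t);z=-H*np.cos(t)+Z*np.sin(t)
    o=M-z*0.05;o[2]=h
    return o+z*k,tool(x,z,s)
E
python3 - <<'E'
from h import *
from workcell import *
print(np.round(monitor.get_obs()["ee_rot"],2).tolist())
for s in (1,-1):
    for z in (.073,.28): 
        q=solver.solve_ik(G+Z*z,tool(X,Z,s));print(s,z,None if q is None else np.round(q,1))
    for p in (15,0,-15,-25,-40):
        P,R=final(np.radians(p),s);q=solver.solve_ik(P,R);print(s,p,P.round(3),None if q is None else np.round(q,1))
E
```

```text
[[0.97, 0.24, -0.0], [0.24, -0.97, 0.0], [-0.0, -0.0, -1.0]]
1 0.073 [ 16.9  23.2 -11.1  55.7   0.   94.4]
1 0.28 [16.9 17.3 11.4 84.1  0.  94.4]
1 15 [ 0.494 -0.239  0.263] [-46.   -1.3 -29.   36.4  38.2  38.1]
1 0 [ 0.494 -0.237  0.263] [-40.5  -7.8 -37.   23.5  27.4  58.9]
1 -15 [ 0.494 -0.235  0.263] [-32.1 -11.7 -41.5  16.5  12.   77.7]
1 -25 [ 0.495 -0.234  0.263] [-25.5 -12.5 -42.4  15.1   0.3  89.7]
1 -40 [ 0.496 -0.232  0.263] [-15.7 -10.8 -40.5  17.9 -16.9 107.7]
-1 0.073 [ 16.9  23.2 -11.1  55.7   0.  -85.6]
-1 0.28 [ 16.9  17.3  11.4  84.1   0.  -85.6]
-1 15 [ 0.494 -0.239  0.263] [ -46.    -1.3  -29.    36.4   38.2 -141.9]
-1 0 [ 0.494 -0.237  0.263] [ -40.5   -7.8  -37.    23.5   27.4 -121.1]
-1 -15 [ 0.494 -0.235  0.263] [ -32.1  -11.7  -41.5   16.5   12.  -102.3]
-1 -25 [ 0.495 -0.234  0.263] [-25.5 -12.5 -42.4  15.1   0.3 -90.3]
-1 -40 [ 0.496 -0.232  0.263] [-15.7 -10.8 -40.5  17.9 -16.9 -72.3]
```

```bash
python3 - <<'E'
from h import *
from workcell import *
jaws.gripper_to(0.045)
robot.movep(G+Z*.22,tool(X,Z,1))
c=read_camera("wrist");im=c["image"][:,:,::-1].copy()
R,t=np.array(c["R"]),np.array(c["t"])
# predicted canvas top corners overlay
P=np.array([G+Z*.112+a*.007*X+b*.070*Y for a,b in((1,1),(1,-1),(-1,-1),(-1,1))])
uv=cv2.projectPoints(P,cv2.Rodrigues(R)[0],t,np.array(c["K"]),np.array(c["dist_coeffs"]))[0].reshape(-1,2);print(uv.round(1))
cv2.polylines(im,[uv.round().astype(int)],True,(255,0,255),1)
cv2.imwrite("pics/wrist1.png",im);pickle.dump(c,open("w1.pkl","wb"))
o=monitor.get_obs();print(o["t"],o["tcp_pos"],G,o["gripper_width"])
E
```

```text
[[328.8 106.8]
 [327.7 271.2]
 [311.9 271.2]
 [310.5 106.9]]
3.4167 [0.54285104 0.16422173 0.22002865] [0.54262746 0.16496115 0.        ] 0.04490569593868138
```

View pics/wrist1.png

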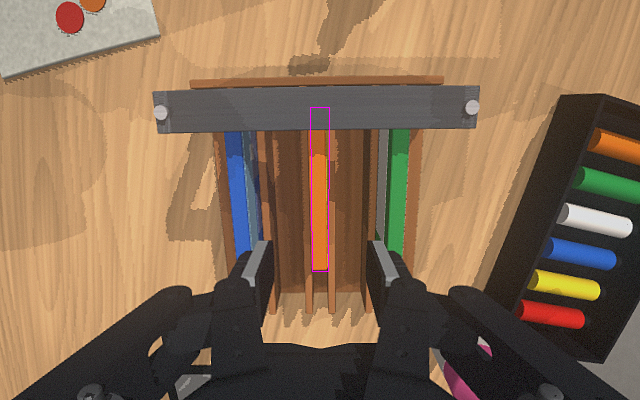

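The overlay matches the orange edge (x 311–329, free end at row 271) to within a pixel or so, and the slots run parallel to it. Next I grasp and slide.

```bash
python3 - <<'E'
from h import *
from workcell import *
def st(n):
    o=monitor.get_obs();print(n,round(o["t"],2),np.round(o["tcp_pos"],4),np.round(o["wrist_force"],1),round(o["gripper_width"],4),round(o["grip_force"],1))
hit=robot.servo_line(G+Z*.073,v=.08,guard=12);st(f"down {hit}")
if not hit:
    jaws.gripper_to(0.0);st("closed")
    hit=robot.servo_line(G+Z*.0745,v=.02,guard=25);st(f"up {hit}")
    hit=robot.servo_line(G+Z*.0745-Y*.040,v=.03,guard=30);st(f"slid {hit}")
    robot.hold(.2)
    c=read_camera("top");cv2.imwrite("pics/top2.png",cv2.resize(c["image"][150:290,200:360,::-1],None,fx=4,fy=4))
E
```

```text
down False 5.4 [0.5429 0.1651 0.0734] [-0.8  0.5 -0.2] 0.0449 0.0
closed 5.78 [0.5424 0.1649 0.0732] [-2.2 -1.1  3.5] 0.0134 58.3
up False 6.03 [0.5423 0.1648 0.0743] [-3.6 -1.4 -0.1] 0.0132 58.4
slid False 7.51 [0.5515 0.1258 0.0746] [-0.8 -0.8 -1.6] 0.0131 58.3
```

View pics/top2.png

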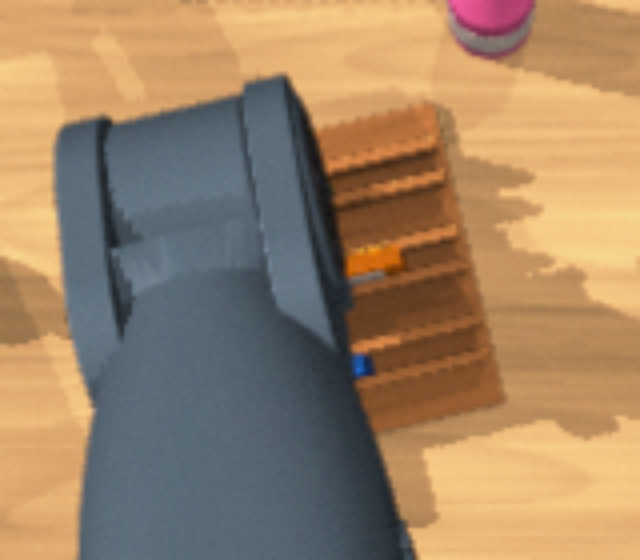

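The sunset's free end moved from column 286.5 to about 300.5, roughly 39 mm, so it is clear of the bar. Next I lift, carry and tip.

```bash
python3 - <<'E'
from h import *
from workcell import *
def st(n):
    o=monitor.get_obs();print(n,round(o["t"],2),np.round(o["tcp_pos"],4),np.round(o["wrist_force"],1),round(o["gripper_width"],4),round(o["grip_force"],1))
S=G-Y*.040
hit=robot.servo_line(S+Z*.12,v=.06,guard=30);st(f"lift1 {hit}")
if not hit:
    robot.servo_line(S+Z*.30,v=.12);robot.hold(.2);st("lift2")
    P,R=final(np.radians(-25),1)
    robot.movep(np.array([.48,-.18,.32]),tool(np.array([np.cos(-.3),np.sin(-.3),0]),Z,1));st("carry")
    robot.movep(P,R);robot.hold(.5);st("final")
    for n in("scene","wrist","top"):
        c=read_camera(n);cv2.imwrite(f"pics/{n}3.png",c["image"][:,:,::-1])
E
```

```text
lift1 False 8.67 [0.5514 0.1259 0.1198] [-0.4  0.7 -1.7] 0.0135 58.4
lift2 10.52 [0.5512 0.1259 0.2996] [ 0.3  0.5 -1.4] 0.0138 58.4
carry 11.72 [ 0.4804 -0.1793  0.3199] [ 0.1 -0.2 -1.3] 0.0135 58.4
final 13.38 [ 0.495  -0.2338  0.2631] [ 0.4 -0.7 -0.9] 0.0132 58.3
```

View pics/scene3.png

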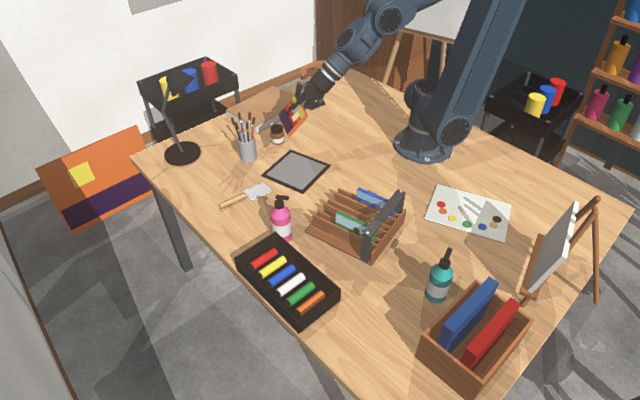

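View pics/top3.png

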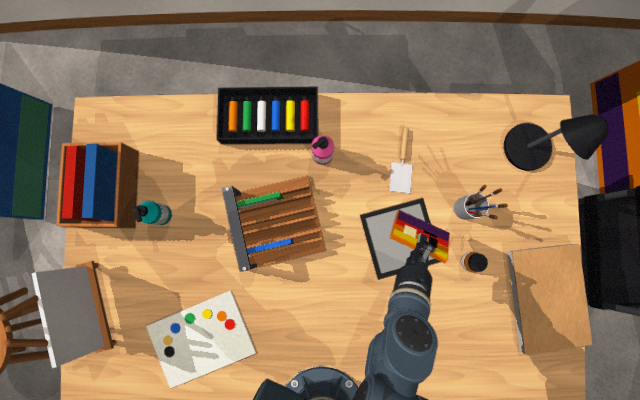

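The scene picture shows the canvas held near (295,115), well clear of the pot and jar. The top picture shows the sunset face up at about (420,237), its long edges at about 26° against the planned 25°. The ray at z = 0.255 puts its centre near y = -0.249, over the mat, and the lake and meadow have not moved.

```bash
python3 -c "
from workcell import robot
robot.hold(.3);print(robot.sign_off())"
```

```text
the job is handed in; nothing more can be done
None
```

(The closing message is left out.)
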